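# Unlock the jar washer and shift its selector through the gate

### The arm

A 7-joint arm with a two-finger parallel gripper is mounted at the origin on the work surface. World frame = base frame: x ahead of the robot, y to its left, z up, the work surface at z = 0. Lengths are in m, angles in degrees, forces in N, time in s.
With the tool pointing down it reaches from about 0.425 to 0.875 m from the base axis. Payload 4.7 kg.
Tool frame: the origin (TCP) lies between the finger pads; the fingertips stand 19 mm ahead of it and the grasp point (between the pads) is the TCP; z points along the fingers, y is the line along which they close (so a half turn about z gives the same grasp; the last joint's range is limited). The gripper opens to 85 mm and grips with 20 to 120 N. Pads are 22 mm wide; open, the fingers measure 114 mm over their backs; the gripper's body (76 mm by 85 mm) begins 54 mm behind the grasp point. The pads swing forward as they close: fully open they stand 13 mm farther back than shut.
Start: joints at [73.631, 18.392, -4.016, 83.108, 1.295, 78.541, -3.26], TCP at [0.192, -0.621, 0.25] pointing down, gripper open.
Joint ranges: [-163.93, 163.93], [-17.29, 119.83], [-79.2, 71.16], [3.27, 140.29], [-89.18, 269.18], [5.43, 117.66], [-154.24, 154.24]. Speed limits (degrees/s): [147.25, 147.25, 180, 180, 180, 180, 180].

### API

Orientations are given as [roll, pitch, yaw] about the fixed x, y, z axes, in that order (R = Rz(yaw) Ry(pitch) Rx(roll)).
In Python, from station import bot, get_image, get_calibration, job gives the robot as it stands. The module is installed in compiled form; this text tells all that it offers.
- The arm moves only by the tool step_arm, never from a script. Its argument "deltas" is one flat list of numbers, 5 for each row, row after row: the shift along the tool's x, y, z in m, then the turn about the tool's z in rad, then the finger opening in m, from 0 to 0.0854. A call has 1 to 10 rows; each row shifts and turns the commanded pose from where the row before left it, along the tool's axes as they then stand; what a row does not reach is not made up. A row lasts 1/10 s, in which the tool goes at most 50 mm and 8.59 degrees, less where a joint would pass 70% of its speed; a pose out of reach is approached as far as the arm can. A call with a gripper value outside its range is refused whole. The fingers move at their own pace and stop on an object; the grip force is fixed at half the most. Time passes only in rows, so rows that do not move let the fingers close. It gives the time, the measured TCP pose, the force, the opening and the grip force at its end, in the units of the state.
- bot.read_state(): the state, without advancing time (a new reading comes with each control period).
- get_image(name): name is "scene" or "top" or "wrist"; returns the picture (480x640x3 uint8, red, green, blue); there is no depth.
- get_calibration(name): a dict with "fov_y" (degrees; the focal length in pixels is half the picture's height over the tangent of half this angle, whatever the lens; pixels are square), "cx", "cy" (the principal point, pixels), "world_from_camera" (4x4, takes a point from camera to world coordinates). Camera axes: x right, y down, z forward; pixel columns grow to the right and rows downward; lengths in m; the calibration is good to about 2 mm. A picture is of the moment at which its call begins: read the wrist's pose just before it. get_calibration takes no time and is no camera call; for the wrist camera it gives the pose at the moment of the call.
- job.hand_in(): hands the job in; it is judged then, once.
The state is a dict: "time_s": time; "joints": joint angles; "qvel": joint speeds; "joint_efforts": joint torques, N m; "eef_pos": TCP position; "eef_rot": TCP orientation; "ft_force": force on the tool from outside, world axes, zero at the start; "ft_torque": the same for the moment, N m; "grip_width": finger opening in m; "grip_force": force on a finger pad.
Only numpy, scipy, OpenCV 4.12 (cv2) and the standard library are available. Lean on these libraries where they do the work, as an engineer would, in place of code of your own. Each camera call takes 0.05 s, during which the arm holds its last target. There are 200 camera calls.

### The job

Start up the bench-top jar washer: first lift the red lock-out clip up and off the front bar of the drying rack, stand it upright on its feet in the middle of the blue tray and let go. Then work the red selector lever up through its zigzag gate, from the lowest notch to the topmost one (green dot), fully home, and let go of it. Do not knock the rack above the lever, and leave the jar, the bottle and the two vials standing where they are.

Things in the scene. Friction and masses are not known exactly. Their poses are not given: they have to be found in the camera images.
- gate_mid (a point): Centre of the face of the gate panel (190 mm up the slope x 220 mm wide) of the jar washer's grey desk; 85 mm above the bench. The panel slopes at 30 deg, low edge towards the robot; the desk's yaw varies. Axes: x up the slope (away from the robot), y level, to the left seen from the robot, z out of the face (up and towards the robot). Desk: 220 mm wide, 135 mm high behind the panel.
- notch_end (a point): End notch of the zigzag slot (green dot beside it), on the panel's face; axes as gate_mid. The slot, black in the yellow panel with solid walls, is 18 mm wide; its centre line has these corners, (x, y) in mm in gate_mid's frame: start notch (-50,35) by a red dot, (-18,35), (-18,-35), (18,-35), (18,35), end notch (50,35). The lever's 12 mm pin has 3 mm play to each side.
- lever_across (a joint): Lever's travel across the panel, m: 0 in the left column (y = +35 mm of gate_mid), grows to the right, 0.070 in the right column. Sliding takes 1 to 3 N; it stays where it is left.
- lever_up (a joint): Lever's travel up the slope, m: 0 at the start notch, 0.032 in the lower cross slot, 0.068 in the upper cross slot, 0.100 in the end notch (stops at about 0.103). Sliding takes 2 to 4 N; it stays where it is left. Starts at 0 to 0.022.
- knob (a point): Centre of the lever's red grip, a cylinder 25 mm in diameter and 40 mm long on a 12 mm steel pin, 58 mm out from the panel's face. Axes as gate_mid: the lever slides without leaning, the grip's axis always along z. Pinch it with the fingers pointing along -z, closing along y or x.
- rack: Steel drying rack fixed over the desk (origin on the bench under gate_mid; x level, away from the robot, y left, z up). Three 10 mm bars along y, 290 mm long, 276 mm above the bench at x = 34, 109, 159 mm, joined by bars along x at y = +-145 mm; posts at x = 159. It overhangs the upper gate: a gripper pointing straight down there hits the front bar, one tilted like the panel passes in front.
- bar_mid (a point): Middle of the centre line of the rack's front bar, on which the clip hangs; axes as the rack. A jar lid lies on the rear bars.
- clip_grip (a point): Middle of the yellow tab of the red lock-out clip, a loose 0.25 kg saddle straddling the front bar: tab 16 (x) x 24 (y) x 46 (z) mm on a bridge 36 x 50 x 10 mm whose top is 25 mm below this point and whose underside (35 mm below) rests on the bar. z up, y along the bar; it may rock a little. Two legs, 16 mm apart, 50 mm long in y, go down either side of the bar; feet reach +-26 mm in x.
- clip_foot (a point): Point midway between the undersides of the clip's feet, 95 mm below clip_grip along its z. The clip must rise over 70 mm before its feet clear the bar.
- tray_in (a point): Centre of the inner floor (5 mm above the bench) of the fixed shallow blue tray, inside 120 x 120 mm, rim 24 mm above the bench; on either side of the desk.
- jar_mid (a point): Bystander: middle of a glass jar with red lid, 76 mm diameter, 95 mm high, loose, on the side away from the tray.
- bottle_mid (a point): Bystander: middle of a tall green glass bottle with green cap, 60 mm diameter, 170 mm high, loose, on the robot's side of the tray.
- vial_mid (a point): Bystander: middle of a white vial with blue cap, 32 mm diameter, 62 mm high, loose, at the desk's foot.
- vial2_mid (a point): Bystander: middle of an amber vial with white cap, 32 mm diameter, 62 mm high, loose, at the desk's foot.

How it is judged:
By the outcome, as a careful person would: the job done as asked, in the order asked, and still so for the second after the job is handed in, with the robot touching nothing.
It also fails if it takes over 64 s, if anything falls off the work surface, if the arm or the gripper's body presses on something with over 40 N, if the wrist force passes 120 N, or if a joint passes its speed limit or range.

## Working session

There is one attempt and no reset: what is moved stays moved. The work goes in short steps, Python scripts to look and compute and a tool call to move; the robot and the scene stay as the last step left them, time stands still between calls to the robot, and variables do not carry over. Pictures are saved under pics/ and viewed, at most 10 in all, crops included, and the job is handed in when it is done.

Besides the shell and the picture viewer there is one more tool, called after "Call:" by a JSON object that holds its "fn" and its "kwargs", one argument or row to a line. step_arm: Moves the arm, as the interface text tells. Its arguments: {"type":"object","properties":{"deltas":{"type":"array","items":{"type":"number"}}},"required":["deltas"]}

```bash
mkdir -p pics; python3 - <<'E'
from station import bot,get_image,get_calibration
import cv2,numpy as np
np.set_printoptions(precision=4,suppress=True)
s=bot.read_state();print(s)
for n in("scene","top","wrist"):
    c=get_calibration(n);print(n,c["fov_y"],c["cx"],c["cy"],np.array(c["world_from_camera"]))
    cv2.imwrite(f"pics/{n}0.png",get_image(n)[:,:,::-1])
E
```

```text
{'time_s': 0.0, 'joints': array([73.6293, 18.4402, -4.0161, 83.1756,  1.2962, 78.5399, -3.2617]), 'qvel': array([-0.0693,  0.0206,  0.0849, -0.0332,  0.0454,  0.0667, -0.0532]), 'joint_efforts': array([ -0.0005, -49.3582,  -0.3824, -31.4331,   0.013 ,   0.0114,
         0.    ]), 'eef_pos': array([ 0.1918, -0.6205,  0.2492]), 'eef_rot': array([-179.8897,    0.0067,   17.1796]), 'ft_force': array([-0.0618,  0.7412,  0.483 ]), 'ft_torque': array([-0.0554,  0.017 , -0.0291]), 'grip_force': 0.0, 'grip_width': 0.08558776297471986}
scene 56.89265442851966 323.88800171953005 240.12876471958037 [[ 0.8539  0.3539 -0.3816  0.8555]
 [ 0.5203 -0.5922  0.6153 -0.5655]
 [-0.0082 -0.724  -0.6898  0.8444]
 [ 0.      0.      0.      1.    ]]
top 44.02613338983792 326.27874963911836 245.72824757893912 [[ 0.0059 -0.9988  0.0493  0.4238]
 [-1.     -0.0063 -0.0065  0.0139]
 [ 0.0068 -0.0492 -0.9988  1.6109]
 [ 0.      0.      0.      1.    ]]
wrist 63.57259331878608 320.59002121941165 244.47215403159151 [[ 0.2959 -0.922  -0.2499  0.2542]
 [-0.9552 -0.286  -0.0759 -0.6016]
 [-0.0015  0.2612 -0.9653  0.3728]
 [ 0.      0.      0.      1.    ]]
```

View pics/scene0.png

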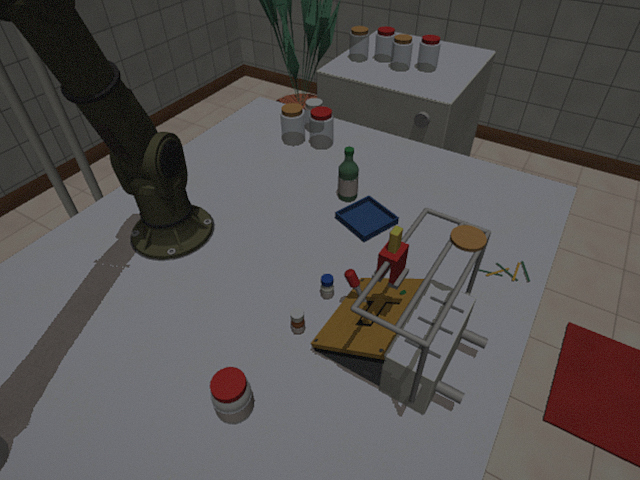

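View pics/top0.png

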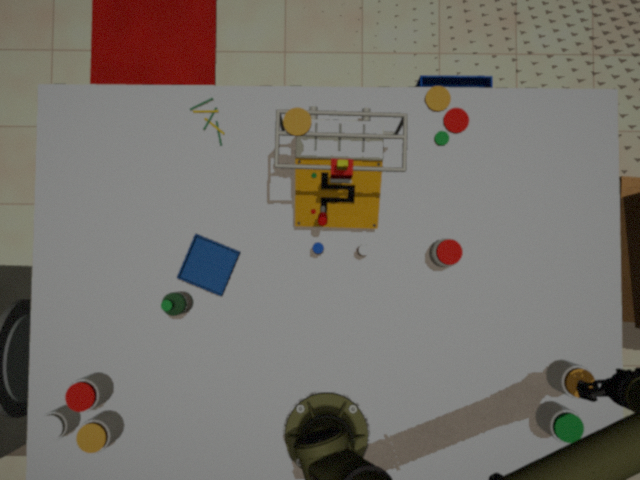

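The scene view shows the desk with its rack and clip around (400,270) and the tray at (367,217). The bottle is at (348,175), the vials at (327,285) and (297,322), and the jar at (231,392). The top view shows the tray at (208,265), the bottle at (174,303), the panel at (337,195) and the clip tab at (342,163). I'll zoom in for detail.

```bash
python3 - <<'E'
import cv2,numpy as np
a=cv2.imread("pics/top0.png")[95:270,260:420];b=cv2.imread("pics/scene0.png")[200:420,290:500]
g=lambda i:(255*(i/255.)**.6).astype(np.uint8)
a=cv2.resize(g(a),None,fx=2.5,fy=2.5,interpolation=cv2.INTER_CUBIC);b=cv2.resize(g(b),None,fx=1.9,fy=1.9,interpolation=cv2.INTER_CUBIC)
o=np.zeros((440,800,3),np.uint8);o[:a.shape[0],:a.shape[1]]=a;o[:b.shape[0],401:401+b.shape[1]]=b
cv2.imwrite("pics/crop1.png",o)
E
```

```text
(no output)
```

View pics/crop1.png

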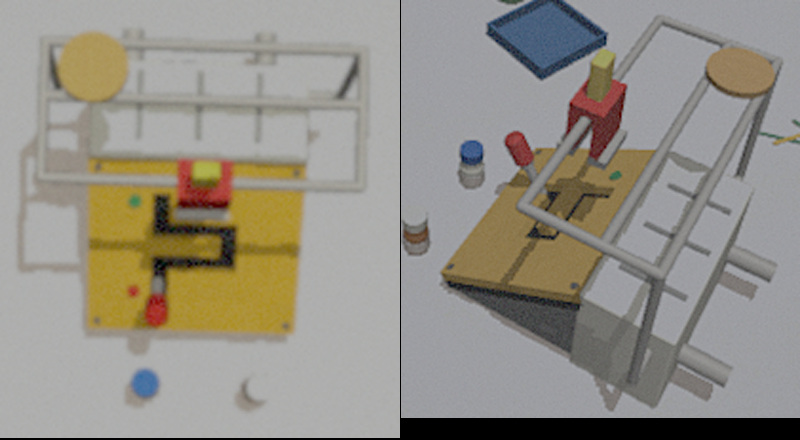

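The crop shows the front bar's ends at top-view pixels (277,167) and (406,169.5), the tab at about (342,164) and the grip at about (322,218). The panel's lower corners are near (295,227) and (376,228). Next I'll measure these from colour masks.

```bash
cat >h.py <<'E'
import cv2,numpy as np
from station import bot,get_image,get_calibration
np.set_printoptions(precision=4,suppress=True)
def ray(n,p,c=None):
    c=c or get_calibration(n);f=240/np.tan(np.radians(c["fov_y"]/2));T=np.array(c["world_from_camera"])
    return T[:3,3],T[:3,:3]@np.array([(p[0]-c["cx"])/f,(p[1]-c["cy"])/f,1])
def onz(n,p,z,c=None):
    o,d=ray(n,p,c);return o+d*(z-o[2])/d[2]
def tri(r1,r2):
    A=np.array([r1[1],-r2[1]]).T;t=np.linalg.lstsq(A,r2[0]-r1[0],rcond=None)[0]
    a=r1[0]+t[0]*r1[1];b=r2[0]+t[1]*r2[1];return (a+b)/2,np.linalg.norm(a-b)
def blobs(im,hl,hh,roi,smin=120,vmin=40,amin=8):
    h=cv2.cvtColor(im,cv2.COLOR_BGR2HSV);m=cv2.inRange(h,(hl,smin,vmin),(hh,255,255))
    if hl==0:m|=cv2.inRange(h,(170,smin,vmin),(180,255,255))
    k=np.zeros_like(m);x0,y0,x1,y1=roi;k[y0:y1,x0:x1]=m[y0:y1,x0:x1]
    n,l,s,c=cv2.connectedComponentsWithStats(k)
    return [(int(s[i,4]),c[i],s[i,:4],l==i) for i in range(1,n) if s[i,4]>=amin]
E
python3 - <<'E'
from h import *
t=cv2.imread("pics/top0.png");s=cv2.imread("pics/scene0.png")
sh=lambda name,L:[print(name,a,c,b) for a,c,b,_ in L]
sh("T red",blobs(t,0,8,(290,150,390,235)));sh("T grn",blobs(t,50,85,(290,160,390,235),80))
T=[b for b in blobs(t,100,125,(150,220,260,310),100) if b[0]>500];sh("T tray",T)
r=cv2.minAreaRect(np.argwhere(T[0][3])[:,::-1].astype(np.float32));print(r)
for p in cv2.boxPoints(r):print("tray corner",onz("top",p,.024))
print("tray c",onz("top",r[0],.012))
Y=blobs(t,18,30,(285,150,390,235),150);sh("T yel",Y)
sh("T tab?",blobs(t,25,34,(325,155,360,180),150))
sh("S red",blobs(s,0,8,(330,230,420,300)));sh("S yel",blobs(s,18,34,(370,215,420,260)));sh("S grn",blobs(s,50,85,(380,270,430,310),80));sh("S tray",blobs(s,100,125,(320,180,410,250),100))
P=onz("top",(276.8,167),.276);Q=onz("top",(406,169.5),.276);d=P-Q;print("bar",P,Q,np.linalg.norm(d),"mid",(P+Q)/2,"yaw",np.degrees(np.arctan2(-d[0],d[1])))
print("tab top",onz("top",(342,164),.339))
print("bottle cap",onz("top",(171,306),.17),"vials",onz("top",(318,248),.062),onz("top",(361.5,251),.062),"jar",onz("top",(449,252),.095))
E
```

```text
T red 259 [341.0309 169.1892] [331 158  22  21]
T red 9 [313. 211.] [312 210   3   3]
T red 91 [322.1099 218.3956] [318 212   9  13]
T grn 8 [313.5 175. ] [312 174   4   3]
T tray 2249 [208.0858 264.6381] [178 235  61  60]
((208.12469482421875, 264.578857421875), (47.633995056152344, 47.43996810913086), 22.833654403686523)
tray corner [0.4156 0.401  0.024 ]
tray corner [0.5327 0.354  0.024 ]
tray corner [0.4839 0.236  0.024 ]
tray corner [0.3672 0.2834 0.024 ]
tray c [0.4499 0.3209 0.012 ]
T yel 187 [313.385 161.139] [296 158  35   7]
T yel 98 [341.898  163.6531] [337 159  11  11]
T yel 146 [366.6027 162.7671] [354 160  28   6]
T yel 3887 [337.5235 199.4582] [295 169  86  59]
T tab? 72 [342.1944 163.2639] [338 160  10   8]
S red 626 [393.8003 260.0639] [377 242  32  42]
S red 176 [351.8125 277.7955] [345 269  15  19]
S yel 271 [394.6827 239.0627] [388 226  15  27]
S grn 17 [402.7647 291.7647] [400 290   6   4]
S tray 1182 [366.0905 217.1599] [336 196  62  44]
S tray 9 [382.6667 229.3333] [381 228   5   4]
bar [0.6675 0.1183 0.276 ] [ 0.6638 -0.1745  0.276 ] 0.29291672542192376 mid [ 0.6657 -0.0281  0.276 ] yaw -0.7069532019058495
tab top [ 0.6635 -0.0273  0.339 ]
bottle cap [0.3469 0.3785 0.17  ] vials [0.4941 0.0254 0.062 ] [ 0.487  -0.0883  0.062 ] jar [ 0.4845 -0.3101  0.095 ]
```

```bash
python3 - <<'E'
from h import *
for n,a,b in(("tab",(341.9,163.6),(394.7,239.1)),("knob",(322.1,218.4),(351.8,277.8)),("green",(313.5,175),(402.8,291.8)),):
    print(n,*tri(ray("top",a),ray("scene",b)))
B=np.array([.6657,-.0281]);y=np.radians(-.7);g=B-.034*np.array([np.cos(y),np.sin(y)]);print("gate",g)
ex=np.array([np.cos(y),np.sin(y)]);ey=np.array([-ex[1],ex[0]])
# knob at start (top only): solve for up
for u in(0,.01,.02):
    x=-.05+u;print(u,g+ex*(x*.866-.029)+ey*.035,.085+x*.5+.0502)
for p in((322,218),):print(onz("top",p,.12))
E
```

```text
tab [ 0.6678 -0.0283  0.3158] 0.002110012516606324
knob [0.5666 0.015  0.1143] 0.0004251792176102451
green [0.6777 0.0378 0.1119] 0.00019438459072200384
gate [ 0.6317 -0.0277]
0 [0.5598 0.0082] 0.1102
0.01 [0.5685 0.0081] 0.1152
0.02 [0.5772 0.008 ] 0.1202
[0.5672 0.0154 0.12  ]
```

```bash
python3 - <<'E'
from h import *
for n,p,z in(("lowL",(260+88/2.5,95+329/2.5),.0375),("lowR",(260+293/2.5,95+333/2.5),.0375),("upL",(260+89/2.5,95+160/2.5),.1325),("upR",(260+304/2.5,95+163/2.5),.1325),
("colL lo",(323.6,203),.07),("colL up",(260+160/2.5,95+205/2.5),.11),("colR",(351.5,193.3),.085),("colL mid cross lo",(260+160/2.5,95+263/2.5),.076),("up cross",(260+162/2.5,95+230/2.5),.094)):print(n,onz("top",p,z))
E
```

```text
lowL [0.5518 0.0866 0.0375]
lowR [ 0.5489 -0.1315  0.0375]
upL [0.7142 0.0826 0.1325]
upR [ 0.7128 -0.1334  0.1325]
colL lo [0.6113 0.0115 0.07  ]
colL up [0.673 0.011 0.11 ]
colR [ 0.6352 -0.0604  0.085 ]
colL mid cross lo [0.6179 0.0106 0.076 ]
up cross [0.6498 0.0087 0.094 ]
```

Call:
{"fn": "step_arm", "kwargs": {
  "deltas": [0, 0, -0.043, 0, 0.085, 0, 0, -0.043, 0, 0.085, 0, 0, -0.043, 0, 0.085, 0, 0, -0.043, 0, 0.085, 0.0323, -0.0286, 0, 0, 0.085, 0.0323, -0.0286, 0, 0, 0.085, 0.0323, -0.0286, 0, 0, 0.085, 0.0323, -0.0286, 0, 0, 0.085, 0.0323, -0.0286, 0, 0, 0.085, 0.0323, -0.0286, 0, 0, 0.085]
}}

```text
time_s: 1.15
eef_pos: [0.327, -0.398, 0.4221]
eef_rot: [-180.0, 0.0, 17.2]
ft_force: [1.4, -1.2, 0.4]
grip_width: 0.0849
grip_force: 0.0
```

Call:
{"fn": "step_arm", "kwargs": {
  "deltas": [0.0323, -0.0286, 0, 0, 0.085, 0.0323, -0.0286, 0, 0, 0.085, 0.0323, -0.0286, 0, 0, 0.085, 0.0323, -0.0286, 0, 0, 0.085, 0.0323, -0.0286, 0, 0, 0.085, 0.0323, -0.0286, 0, 0, 0.085, 0.0323, -0.0286, 0, 0, 0.085, 0.0323, -0.0286, 0, 0, 0.085, 0.0323, -0.0286, 0, 0, 0.085, 0.0323, -0.0286, 0, 0, 0.085]
}}

```text
time_s: 2.15
eef_pos: [0.551, -0.0298, 0.4222]
eef_rot: [180.0, 0.0, 17.1]
ft_force: [0.8, -0.5, 0.2]
grip_width: 0.0849
grip_force: 0.0
```

Call:
{"fn": "step_arm", "kwargs": {
  "deltas": [0, 0, 0, -0.15, 0.085, 0, 0, 0, -0.15, 0.085, 0, 0, 0, -0.15, 0.085, 0, 0, 0, -0.15, 0.085, 0, 0, 0, -0.15, 0.085, 0, 0, 0, -0.15, 0.085, 0, 0, 0, -0.15, 0.085, 0, 0, 0, -0.15, 0.085, 0, 0, 0, -0.15, 0.085, 0, 0, 0, -0.15, 0.085]
}}

```text
time_s: 3.15
eef_pos: [0.5504, -0.0312, 0.422]
eef_rot: [-180.0, -0.0, 103.5]
ft_force: [0.9, -0.1, 1.0]
grip_width: 0.0852
grip_force: 0.0
```

Call:
{"fn": "step_arm", "kwargs": {
  "deltas": [0, 0, 0, -0.15, 0.085, 0, 0, 0, -0.15, 0.085, 0, 0, 0, -0.15, 0.085, 0, 0, 0, -0.15, 0.085, 0, 0, 0, -0.15, 0.085, 0, 0, 0, -0.15, 0.085, 0, 0, 0, -0.15, 0.085, 0, 0, 0, -0.15, 0.085, 0, 0, 0, -0.14, 0.085, 0, 0, 0, 0, 0.085]
}}

```text
time_s: 4.15
eef_pos: [0.5504, -0.0313, 0.422]
eef_rot: [180.0, -0.0, 179.9]
ft_force: [-0.6, -0.6, -0.2]
grip_width: 0.085
grip_force: 0.0
```

```bash
python3 - <<'E'
from h import *
c=get_calibration("wrist");im=get_image("wrist")[:,:,::-1].copy();cv2.imwrite("pics/w1.png",im);print(np.array(c["world_from_camera"]))
np.save("c1.npy",c,allow_pickle=True)
E
```

```text
[[ 0.0009  0.9655  0.2603  0.484 ]
 [ 1.     -0.0008 -0.0005 -0.0315]
 [-0.0003  0.2603 -0.9655  0.5455]
 [ 0.      0.      0.      1.    ]]
```

View pics/w1.png

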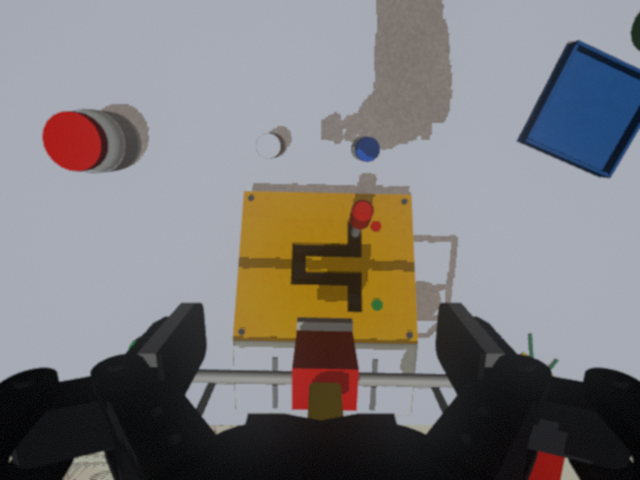

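The wrist view shows the panel with screws at (251,198), (404,202), (241,331) and (409,335). The left column is at u≈355 and the right one at u≈299. The knob is at (362,213), the green dot at (377,304), the bar at v≈379 and the tab at (325,400).

```bash
python3 - <<'E'
from h import *
c=np.load("c1.npy",allow_pickle=True).item();im=cv2.imread("pics/w1.png")
for n,h,roi in(("red",(0,8),(330,190,400,240)),("yel",(20,34),(300,380,350,418)),("grn",(45,85),(360,290,395,318)),("blue",(100,125),(500,30,640,190))):
    for a,ce,b,_ in blobs(im,*h,roi,80,30,20):print(n,a,ce,b)
q=lambda p,z:onz("wrist",p,z,c)
w=.5
for n,p,z in(("sLL",(404,202),.045),("sLR",(251,198),.045),("sUL",(409,335),.125),("sUR",(241,331),.125),("barL",(450,380),.276),("barR",(200,377),.276),("tab topcorner L",(343,418),.339),("tab top R",(308,418),.339),("tab front low",(325,383),.339),("colL up",(355,295),.1),("colL lo",(355,238),.07),("colR",(299,264),.085)):print(n,q(p,z))
print("knob tri",*tri(ray("wrist",(362,213),c),ray("scene",(351.8,277.8))))
print("green tri",*tri(ray("wrist",(377,304),c),ray("scene",(402.8,291.8))))
E
```

```text
red 509 [360.7328 214.3713] [350 200  23  30]
red 70 [375.3857 225.8286] [371 222  10   9]
yel 1044 [324.8918 401.001 ] [309 384  34  34]
grn 76 [376.6053 304.5263] [372 300  10  10]
blue 10902 [586.8811 110.18  ] [518  41 122 136]
sLL [0.5618 0.0767 0.045 ]
sLR [ 0.5564 -0.1219  0.045 ]
sUL [0.7099 0.0743 0.125 ]
sUR [ 0.7045 -0.127   0.125 ]
barL [0.6684 0.0712 0.276 ]
barR [ 0.6655 -0.1275  0.276 ]
tab topcorner L [ 0.6525 -0.0176  0.339 ]
tab top R [ 0.6525 -0.0396  0.339 ]
tab front low [ 0.6273 -0.029   0.339 ]
colL up [0.6687 0.0107 0.1   ]
colL lo [0.6037 0.0118 0.07  ]
colR [ 0.6333 -0.0587  0.085 ]
knob tri [0.5647 0.016  0.1119] 0.0021103500460840454
green tri [0.6769 0.0374 0.111 ] 0.0023677679597527077
```

Call:
{"fn": "step_arm", "kwargs": {
  "deltas": [-0.029, 0.0007, 0, 0, 0.085, -0.029, 0.0007, 0, 0, 0.085, -0.029, 0.0007, 0, 0, 0.085, -0.0295, 0.0007, 0, 0, 0.085, 0, 0, 0.03, 0, 0.085, 0, 0, 0.03, 0, 0.085, 0, 0, 0.03, 0, 0.085, 0, 0, 0.012, 0, 0.085, 0, 0, 0, 0, 0.085]
}}

```text
time_s: 5.1
eef_pos: [0.6663, -0.0292, 0.3184]
eef_rot: [-180.0, -0.2, 179.8]
ft_force: [0.1, 0.8, -0.0]
grip_width: 0.0846
grip_force: 0.0
```

Call:
{"fn": "step_arm", "kwargs": {
  "deltas": [0, 0, 0, 0, 0.01, 0, 0, 0, 0, 0.01, 0, 0, 0, 0, 0.01, 0, 0, 0, 0, 0.01, 0, 0, 0, 0, 0.01, 0, 0, 0, 0, 0.01, 0, 0, 0, 0, 0.01, 0, 0, 0, 0, 0.01]
}}

```text
time_s: 5.9
eef_pos: [0.6674, -0.0285, 0.3214]
eef_rot: [-180.0, 0.1, 179.9]
ft_force: [-0.5, 0.3, 6.1]
grip_width: 0.0234
grip_force: 58.9
```

Call:
{"fn": "step_arm", "kwargs": {
  "deltas": [0, 0, -0.01, 0, 0.01, 0, 0, -0.02, 0, 0.01, 0, 0, -0.025, 0, 0.01, 0, 0, -0.025, 0, 0.01, 0, 0, -0.025, 0, 0.01, 0, 0, -0.01, 0, 0.01, 0, 0, 0, 0, 0.01]
}}

```text
time_s: 6.6
eef_pos: [0.6674, -0.0282, 0.4362]
eef_rot: [180.0, 0.1, 179.9]
ft_force: [0.9, -0.1, -3.2]
grip_width: 0.0232
grip_force: 58.9
```

Call:
{"fn": "step_arm", "kwargs": {
  "deltas": [0.01, 0.015, 0, 0, 0.01, 0.02, 0.033, 0, 0, 0.01, 0.025, 0.04, 0, 0, 0.01, 0.026, 0.042, 0, 0, 0.01, 0.026, 0.042, 0, 0, 0.01, 0.026, 0.042, 0, 0, 0.01, 0.026, 0.042, 0, 0, 0.01, 0.026, 0.042, 0, 0, 0.01, 0.02, 0.033, 0, 0, 0.01, 0.012, 0.016, 0, 0, 0.01]
}}

```text
time_s: 7.6
eef_pos: [0.4469, 0.3222, 0.4338]
eef_rot: [-180.0, -0.1, -179.7]
ft_force: [0.7, 0.2, -2.6]
grip_width: 0.0232
grip_force: 59.2
```

```bash
python3 - <<'E'
from h import *
s=bot.read_state();print(s["eef_pos"],s["grip_width"],s["joints"])
w=get_image("wrist")[:,:,::-1];t=get_image("scene")[:,:,::-1]
o=np.hstack([cv2.resize(w,(400,300)),cv2.resize(t[100:340,180:500],(400,300))]);cv2.imwrite("pics/c2.png",o);cv2.imwrite("pics/w2.png",w)
E
```

```text
[0.4469 0.3222 0.4338] 0.023191875793564614 [ 13.7833  11.6731 -61.9602  76.6011  10.3077  97.8401  43.9791]
```

View pics/c2.png

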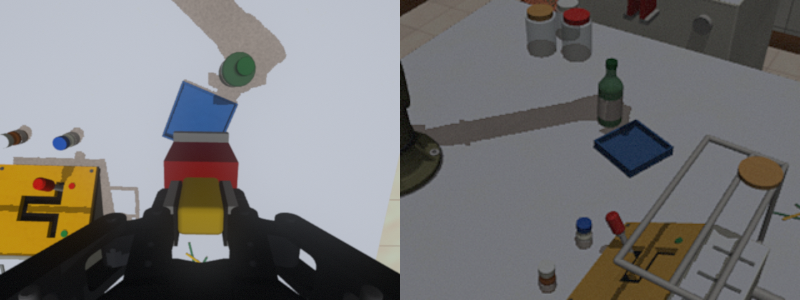

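Call:
{"fn": "step_arm", "kwargs": {
  "deltas": [-0.003, -0.003, 0.01, 0, 0.01, 0, 0, 0.03, 0, 0.01, 0, 0, 0.035, 0, 0.01, 0, 0, 0.035, 0, 0.01, 0, 0, 0.035, 0, 0.01, 0, 0, 0.035, 0, 0.01, 0, 0, 0.035, 0, 0.01, 0, 0, 0.035, 0, 0.01, 0, 0, 0.03, 0, 0.01, 0, 0, 0.02, 0, 0.01]
}}

```text
time_s: 8.7
eef_pos: [0.4535, 0.3118, 0.1309]
eef_rot: [-179.8, -0.3, 179.7]
ft_force: [-0.1, -0.6, -2.6]
grip_width: 0.0228
grip_force: 59.1
```

Call:
{"fn": "step_arm", "kwargs": {
  "deltas": [0, 0, 0.008, 0, 0.01, 0, 0, 0, 0, 0.01]
}}

```text
time_s: 8.9
eef_pos: [0.4536, 0.3135, 0.1253]
eef_rot: [-179.9, -0.2, 179.8]
ft_force: [-0.8, -0.1, -2.4]
grip_width: 0.0231
grip_force: 59.2
```

```bash
python3 - <<'E'
from h import *
s=bot.read_state();print(s["eef_pos"],s["ft_force"],s["joints"])
w=get_image("wrist")[:,:,::-1];t=get_image("scene")[:,:,::-1]
o=np.hstack([cv2.resize(w,(400,300)),cv2.resize(t[130:280,280:480],(400,300))]);cv2.imwrite("pics/c3.png",o)
E
```

```text
[0.4536 0.3135 0.1253] [-0.8354 -0.1244 -2.4312] [ 11.0903  21.3887 -56.9936 104.1497  19.6093  65.3451  37.236 ]
```

View pics/c3.png

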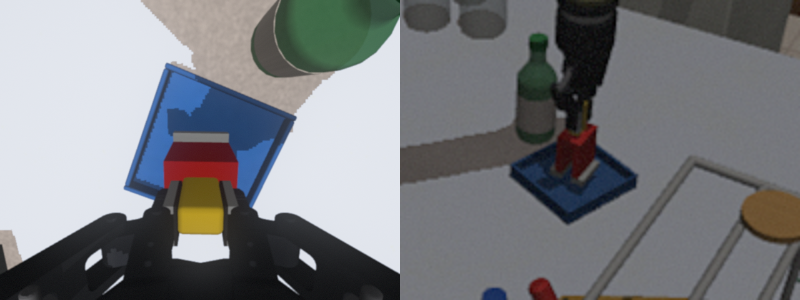

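The wrist view shows the clip over the tray. The tray corners are at (168,63), (296,117) and (126,188) in the half-scale view.

```bash
python3 - <<'E'
from h import *
P=[onz("wrist",(u*1.6,v*1.6),.024) for u,v in((168,63),(296,117),(126,188))];print(P,"centre",(P[1]+P[2])/2)
E
```

```text
[array([0.3672, 0.2866, 0.024 ]), array([0.415 , 0.4045, 0.024 ]), array([0.4861, 0.2397, 0.024 ])] centre [0.4505 0.3221 0.024 ]
```

Call:
{"fn": "step_arm", "kwargs": {
  "deltas": [0.0035, 0.007, 0.004, 0, 0.01, 0, 0, 0.004, 0, 0.01, 0, 0, 0.004, 0, 0.01, 0, 0, 0.003, 0, 0.01, 0, 0, 0.002, 0, 0.01, 0, 0, 0, 0, 0.01]
}}

```text
time_s: 9.6
eef_pos: [0.45, 0.3225, 0.1099]
eef_rot: [-180.0, -0.0, 179.9]
ft_force: [-0.3, 1.0, -2.5]
grip_width: 0.0229
grip_force: 59.2
```

Call:
{"fn": "step_arm", "kwargs": {
  "deltas": [0, 0, 0.002, 0, 0.01, 0, 0, 0.002, 0, 0.01, 0, 0, 0, 0, 0.01]
}}

```text
time_s: 9.9
eef_pos: [0.4501, 0.3226, 0.106]
eef_rot: [-180.0, -0.0, 179.9]
ft_force: [-0.1, 0.1, -2.3]
grip_width: 0.0232
grip_force: 59.2
```

Call:
{"fn": "step_arm", "kwargs": {
  "deltas": [0, 0, 0.002, 0, 0.01, 0, 0, 0.001, 0, 0.01, 0, 0, 0, 0, 0.01]
}}

```text
time_s: 10.2
eef_pos: [0.4504, 0.3231, 0.1054]
eef_rot: [-179.9, 0.1, 179.9]
ft_force: [-4.3, -3.5, 13.2]
grip_width: 0.0233
grip_force: 61.3
```

Call:
{"fn": "step_arm", "kwargs": {
  "deltas": [0, 0, -0.001, 0, 0.03, 0, 0, 0, 0, 0.06, 0, 0, 0, 0, 0.06, 0, 0, 0, 0, 0.06, 0, 0, 0, 0, 0.06, 0, 0, -0.01, 0, 0.06, 0, 0, -0.03, 0, 0.06, 0, 0, -0.05, 0, 0.06, 0, 0, -0.05, 0, 0.06, 0, 0, -0.05, 0, 0.06]
}}

```text
time_s: 11.2
eef_pos: [0.4496, 0.3229, 0.2969]
eef_rot: [180.0, 0.0, 179.9]
ft_force: [2.5, 0.4, 0.6]
grip_width: 0.0603
grip_force: 0.0
```

```bash
python3 - <<'E'
from h import *
s=bot.read_state();print(s["eef_pos"],s["ft_force"],s["grip_width"])
w=get_image("wrist")[:,:,::-1];t=get_image("scene")[:,:,::-1]
o=np.hstack([cv2.resize(w,(400,300)),cv2.resize(t[130:280,280:480],(400,300))]);cv2.imwrite("pics/c4.png",o)
c=get_calibration("wrist")
for a,ce,b,_ in blobs(w,20,34,(100,200,540,470),100,40,100):print(a,ce,b,onz("wrist",(ce[0],b[1]+b[3]/2),.1))
E
```

```text
[0.4496 0.3229 0.2969] [2.5101 0.4351 0.5655] 0.06034206795107075
714 [320.9608 222.7493] [307 209  29  27] [0.4562 0.327  0.1   ]
```

View pics/c4.png

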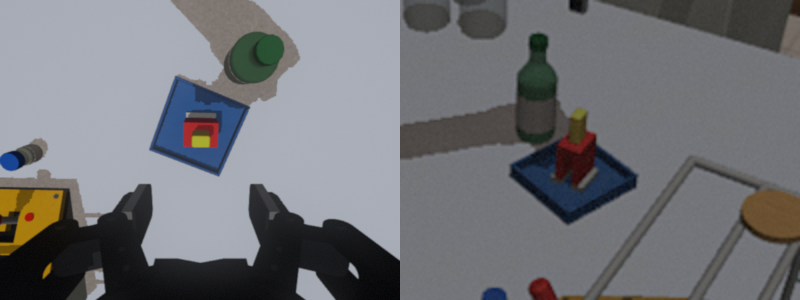

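The clip stands upright in the middle of the tray and is released, with the bottle undisturbed. Now I'll go to the lever.

Call:
{"fn": "step_arm", "kwargs": {
  "deltas": [-0.011, -0.031, 0, 0.004, 0.06, -0.012, -0.038, 0, 0.004, 0.06, -0.012, -0.038, 0, 0.004, 0.06, -0.012, -0.038, 0, 0.004, 0.06, -0.012, -0.038, 0, 0, 0.06, -0.012, -0.038, 0, 0, 0.06, -0.012, -0.038, 0, 0, 0.06, -0.012, -0.038, 0.02, 0, 0.06, -0.01, -0.011, 0.03, 0, 0.06, 0, 0, 0, 0, 0.06]
}}

```text
time_s: 12.3
eef_pos: [0.5496, 0.0099, 0.2405]
eef_rot: [180.0, -0.4, 178.7]
ft_force: [-0.4, -0.2, -0.7]
grip_width: 0.0601
grip_force: 0.0
```

```bash
python3 - <<'E'
from h import *
s=bot.read_state();print(s["eef_pos"],s["eef_rot"],s["joints"])
c=get_calibration("wrist");w=get_image("wrist")[:,:,::-1].copy();cv2.imwrite("pics/w5.png",w);np.save("c5.npy",c,allow_pickle=True)
for a,ce,b,m in blobs(w,0,8,(200,100,480,470),100,30,100):print(a,ce,b)
cv2.imwrite("pics/c5.png",w)
E
```

```text
[0.5496 0.0099 0.2405] [179.9749  -0.3901 178.6961] [ 40.7699  11.6665 -49.9927  96.6688   9.0776  76.3211  77.8401]
1236 [327.4409 265.5324] [310 245  36  44]
185 [356.3946 274.4703] [349 267  16  16]
```

View pics/c5.png

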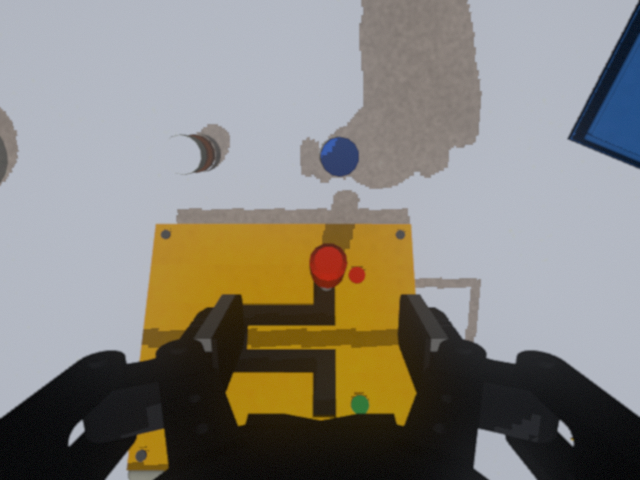

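The wrist view shows the knob's top disc at about (328,263), the left column at u≈324, the lower cross slot at v≈315 and the upper one at v≈361. The green dot is at (360,404).

```bash
python3 - <<'E'
from h import *
c=np.load("c5.npy",allow_pickle=True).item();q=lambda p,z:onz("wrist",p,z,c)
print("knob top",q((328,263),.131),"centre",q((327.4,266),.114))
for n,p,z in(("sLL",(400,235),.045),("sLR",(166,235),.045),("sUR",(141,455),.125),("colL lo x",(324,315),.076),("colL up",(324,361),.094),("end",(324,410),.11),("xlo R",(250,315),.076),("xup R",(260,361),.094)):print(n,q(p,z))
E
```

```text
knob top [0.5574 0.0141 0.131 ] centre [0.5649 0.0139 0.114 ]
sLL [0.561  0.0767 0.045 ]
sLR [ 0.5566 -0.1215  0.045 ]
sUR [ 0.7061 -0.1278  0.125 ]
colL lo x [0.6187 0.0108 0.076 ]
colL up [0.6494 0.0101 0.094 ]
end [0.6817 0.0093 0.11  ]
xlo R [ 0.6174 -0.049   0.076 ]
xup R [ 0.6483 -0.0401  0.094 ]
```

Call:
{"fn": "step_arm", "kwargs": {
  "deltas": [-0.003, 0.002, 0.02, 0, 0.06, -0.003, 0.002, 0.03, 0, 0.06, 0, 0, 0.03, 0, 0.06, 0, 0, 0.025, 0, 0.06, 0, 0, 0.014, 0, 0.06, 0, 0, 0, 0, 0.06]
}}

```text
time_s: 12.95
eef_pos: [0.5563, 0.0187, 0.125]
eef_rot: [180.0, -0.1, 179.1]
ft_force: [0.4, 0.2, -0.3]
grip_width: 0.0599
grip_force: 0.0
```

Call:
{"fn": "step_arm", "kwargs": {
  "deltas": [0, 0, 0, 0, 0.04, 0, 0, 0, 0, 0.03, 0, 0, 0, 0, 0.015, 0, 0, 0, 0, 0.015, 0, 0, 0, 0, 0.015, 0, 0, 0, 0, 0.015]
}}

```text
time_s: 13.55
eef_pos: [0.5579, 0.0161, 0.1273]
eef_rot: [-179.9, 0.1, 178.9]
ft_force: [-2.7, -3.0, 6.0]
grip_width: 0.023
grip_force: 58.5
```

Call:
{"fn": "step_arm", "kwargs": {
  "deltas": [-0.0043, 0, -0.0025, 0, 0.015, -0.0043, 0, -0.0025, 0, 0.015, -0.0043, 0, -0.0025, 0, 0.015, -0.0043, 0, -0.0025, 0, 0.015, -0.0043, 0, -0.0025, 0, 0.015, 0, 0, 0, 0, 0.015]
}}

```text
time_s: 14.15
eef_pos: [0.5778, 0.0156, 0.1385]
eef_rot: [-179.9, -0.2, 178.9]
ft_force: [-4.8, -2.7, 4.2]
grip_width: 0.0226
grip_force: 59.2
```

Call:
{"fn": "step_arm", "kwargs": {
  "deltas": [-0.0017, 0, -0.001, 0, 0.015, 0, -0.007, 0, 0, 0.015, 0, -0.008, 0, 0, 0.015, 0, -0.008, 0, 0, 0.015, 0, 0, 0, 0, 0.015]
}}

```text
time_s: 14.65
eef_pos: [0.5792, -0.0072, 0.1396]
eef_rot: [-180.0, -0.1, 178.9]
ft_force: [-5.4, -0.7, 5.1]
grip_width: 0.0227
grip_force: 59.3
```

Moving freely to the right, so I'll continue.

Call:
{"fn": "step_arm", "kwargs": {
  "deltas": [0, -0.008, 0, 0, 0.015, 0, -0.008, 0, 0, 0.015, 0, -0.008, 0, 0, 0.015, 0, -0.008, 0, 0, 0.015, 0, -0.007, 0, 0, 0.015, 0, -0.005, 0, 0, 0.015, 0, 0, 0, 0, 0.015]
}}

```text
time_s: 15.35
eef_pos: [0.5784, -0.051, 0.1397]
eef_rot: [-180.0, -0.1, 178.9]
ft_force: [-5.6, -1.1, 5.3]
grip_width: 0.0227
grip_force: 59.3
```

Call:
{"fn": "step_arm", "kwargs": {
  "deltas": [0, -0.004, 0, 0, 0.015, 0, -0.003, 0, 0, 0.015, 0, 0, 0, 0, 0.015]
}}

```text
time_s: 15.65
eef_pos: [0.5783, -0.0575, 0.1397]
eef_rot: [-180.0, -0.1, 179.0]
ft_force: [-7.0, -0.3, 5.3]
grip_width: 0.0227
grip_force: 59.3
```

Call:
{"fn": "step_arm", "kwargs": {
  "deltas": [0, -0.001, 0, 0, 0.015, -0.0043, 0, -0.0025, 0, 0.015, -0.0043, 0, -0.0025, 0, 0.015, -0.0043, 0, -0.0025, 0, 0.015, 0, 0, 0, 0, 0.015]
}}

```text
time_s: 16.15
eef_pos: [0.592, -0.0584, 0.1475]
eef_rot: [-180.0, -0.0, 179.0]
ft_force: [-4.7, -0.2, 6.7]
grip_width: 0.0228
grip_force: 59.4
```

Call:
{"fn": "step_arm", "kwargs": {
  "deltas": [-0.0043, 0, -0.0025, 0, 0.015, -0.0043, 0, -0.0025, 0, 0.015, -0.0043, 0, -0.0025, 0, 0.015, -0.0043, 0, -0.0025, 0, 0.015, 0, 0, 0, 0, 0.015]
}}

```text
time_s: 16.65
eef_pos: [0.6094, -0.0588, 0.1572]
eef_rot: [-180.0, 0.0, 179.0]
ft_force: [-4.4, -0.6, 7.3]
grip_width: 0.0227
grip_force: 59.4
```

```bash
python3 - <<'E'
from h import *
s=bot.read_state();print(s["eef_pos"],s["ft_force"])
w=get_image("wrist")[:,:,::-1];t=get_image("scene")[:,:,::-1]
o=np.hstack([cv2.resize(w,(400,300)),cv2.resize(t[200:380,280:520],(400,300))]);cv2.imwrite("pics/c6.png",o)
E
```

```text
[ 0.6094 -0.0588  0.1572] [-4.3671 -0.636   7.3271]
```

View pics/c6.png

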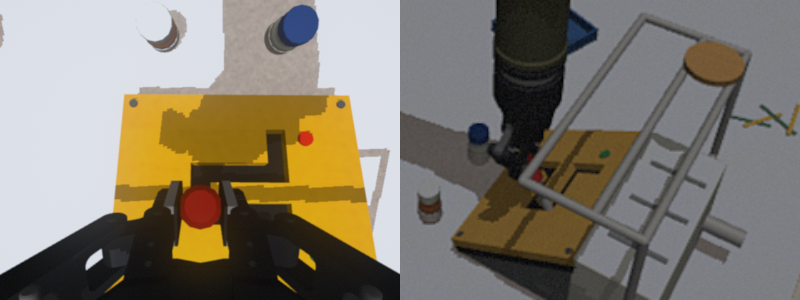

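The lever is now in the upper right of the gate, with the gripper in front of the bar. Next I go left along the upper cross slot.

Call:
{"fn": "step_arm", "kwargs": {
  "deltas": [-0.0008, 0, -0.0005, 0, 0.015, 0, 0.008, 0, 0, 0.015, 0, 0.008, 0, 0, 0.015, 0, 0.008, 0, 0, 0.015, 0, 0.008, 0, 0, 0.015, 0, 0.008, 0, 0, 0.015, 0, 0.008, 0, 0, 0.015, 0, 0.008, 0, 0, 0.015, 0, 0, 0, 0, 0.015]
}}

```text
time_s: 17.65
eef_pos: [0.6108, -0.0014, 0.1573]
eef_rot: [180.0, 0.0, 179.1]
ft_force: [-4.0, 1.2, 5.3]
grip_width: 0.0226
grip_force: 59.3
```

Call:
{"fn": "step_arm", "kwargs": {
  "deltas": [0, 0.006, 0, 0, 0.015, 0, 0.005, 0, 0, 0.015, 0, 0.001, 0, 0, 0.015, 0, 0, 0, 0, 0.015]
}}

```text
time_s: 18.05
eef_pos: [0.6112, 0.0091, 0.1573]
eef_rot: [-180.0, 0.0, 179.0]
ft_force: [-4.0, 0.9, 5.9]
grip_width: 0.0226
grip_force: 59.4
```

Call:
{"fn": "step_arm", "kwargs": {
  "deltas": [0, 0.0015, 0, 0, 0.015, -0.0025, 0, -0.0015, 0, 0.015, -0.0022, 0, -0.0013, 0, 0.015, 0, 0, 0, 0, 0.015]
}}

```text
time_s: 18.45
eef_pos: [0.6158, 0.0102, 0.1598]
eef_rot: [-180.0, -0.0, 178.9]
ft_force: [-5.1, -0.5, 4.7]
grip_width: 0.0232
grip_force: 59.3
```

Call:
{"fn": "step_arm", "kwargs": {
  "deltas": [0, 0, 0, 0, 0.05, 0, 0, 0, 0, 0.05, 0, 0, 0, 0, 0.05, 0.01, 0, 0, 0, 0.05, 0.02, 0, 0, 0, 0.05, 0.015, 0, -0.006, 0, 0, 0, 0, 0, 0, 0, 0, 0, 0, 0, 0, 0, 0, 0, 0, 0, 0, 0, 0, 0, 0]
}}

```text
time_s: 19.45
eef_pos: [0.5713, 0.0115, 0.1654]
eef_rot: [180.0, 0.0, 179.0]
ft_force: [0.1, -0.7, 0.5]
grip_width: -0.0001
grip_force: 0.0
```

```bash
python3 - <<'E'
from h import *
s=bot.read_state();print(s["eef_pos"],s["ft_force"],s["grip_width"])
w=get_image("wrist")[:,:,::-1];t=get_image("scene")[:,:,::-1]
o=np.hstack([cv2.resize(w,(400,300)),cv2.resize(t[200:380,280:520],(400,300))]);cv2.imwrite("pics/c7.png",o)
E
```

```text
[0.5713 0.0115 0.1654] [ 0.1072 -0.6832  0.5382] -0.0001342174028400849
```

View pics/c7.png

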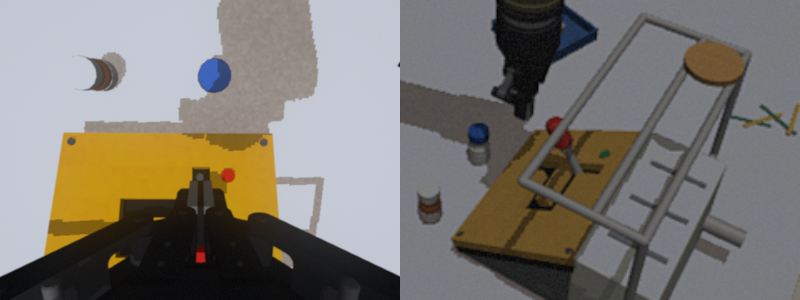

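The knob is in the upper left column and free. Now I push it home with the closed fingers.

Call:
{"fn": "step_arm", "kwargs": {
  "deltas": [-0.008, 0, 0, 0, 0, -0.008, 0, 0, 0, 0, -0.0043, 0, -0.0025, 0, 0, -0.0043, 0, -0.0025, 0, 0, 0, 0, 0, 0, 0]
}}

```text
time_s: 20.05
eef_pos: [0.5956, 0.0112, 0.1705]
eef_rot: [180.0, -0.1, 179.0]
ft_force: [-0.7, 0.4, 0.1]
grip_width: -0.0001
grip_force: 0.5
```

Call:
{"fn": "step_arm", "kwargs": {
  "deltas": [-0.0035, 0, -0.002, 0, 0, -0.0035, 0, -0.002, 0, 0, 0, 0, 0, 0, 0]
}}

```text
time_s: 20.35
eef_pos: [0.6027, 0.0111, 0.1748]
eef_rot: [180.0, 0.0, 179.0]
ft_force: [-1.8, 0.7, -0.3]
grip_width: 0.0001
grip_force: 0.9
```

```bash
cat >k.py <<'E'
from h import *
s=get_image("scene")[:,:,::-1]
B=[b for b in blobs(s,0,8,(340,240,420,310),110,40,15)]
e=np.radians(-1.1);G=np.array([.633,-.0246]);ey=np.array([-np.sin(e),np.cos(e)])
for a,ce,b,_ in B:
    o,d=ray("scene",ce);t=(.035-(o[:2]-G)@ey)/(d[:2]@ey);p=o+t*d
    X=(p[0]-G[0])*np.cos(e)+(p[1]-G[1])*np.sin(e);Z=p[2]-.085
    print(a,ce,b,p,"slope x",X*.866+Z*.5,"out",Z*.866-X*.5,"u",.05+X*.866+Z*.5)
E
python3 k.py; python3 -c "
from h import *
s=cv2.imread('pics/scene0.png')
print(blobs(s,0,8,(340,260,365,300),110,40,15)[0][:3])"
```

```text
21 [373.6667 272.8095] [372 270   6   8] [0.6181 0.0107 0.1639] slope x 0.026018913915586313 out 0.07613123304770499 u 0.07601891391558632
107 [381.271  282.9346] [376 275  12  15] [0.6375 0.0103 0.144 ] slope x 0.03281231279110971 out 0.049200632329319205 u 0.0828123127911097
(180, array([351.9111, 277.8667]), array([345, 269,  15,  19], dtype=int32))
```

Call:
{"fn": "step_arm", "kwargs": {
  "deltas": [-0.0035, 0, -0.001, 0, 0, -0.0035, 0, -0.001, 0, 0, 0, 0, 0, 0, 0]
}}

```text
time_s: 20.7
eef_pos: [0.6098, 0.011, 0.1774]
eef_rot: [-180.0, 0.0, 179.0]
ft_force: [-4.9, 0.7, 4.9]
grip_width: -0.0001
grip_force: 2.9
```

```bash
python3 k.py
```

```text
138 [383.2246 281.7826] [377 272  13  18] [0.6414 0.0102 0.1501] slope x 0.0392662399654996 out 0.05245803843744114 u 0.0892662399654996
```

Call:
{"fn": "step_arm", "kwargs": {
  "deltas": [-0.0025, 0, -0.001, 0, 0, -0.0025, 0, -0.001, 0, 0, 0, 0, 0, 0, 0]
}}

```text
time_s: 21.05
eef_pos: [0.6147, 0.0108, 0.1789]
eef_rot: [-180.0, 0.0, 179.0]
ft_force: [-4.0, -1.0, 2.6]
grip_width: 0.0002
grip_force: 2.1
```

```bash
python3 k.py
```

```text
163 [385.1043 280.9509] [379 271  14  19] [0.6453 0.0102 0.155 ] slope x 0.045062606390434336 out 0.054811436737844346 u 0.09506260639043435
```

Call:
{"fn": "step_arm", "kwargs": {
  "deltas": [-0.0015, 0, -0.0007, 0, 0, -0.001, 0, -0.0005, 0, 0, 0, 0, 0, 0, 0]
}}

```text
time_s: 21.4
eef_pos: [0.617, 0.0108, 0.1799]
eef_rot: [-180.0, 0.0, 179.0]
ft_force: [-4.5, -0.2, 3.0]
grip_width: -0.0001
grip_force: 2.2
```

```bash
python3 k.py
```

```text
172 [385.9767 280.7558] [380 271  14  19] [0.6471 0.0101 0.1567] slope x 0.04750016434187229 out 0.05538392683592776 u 0.09750016434187228
```

Call:
{"fn": "step_arm", "kwargs": {
  "deltas": [-0.001, 0, -0.0005, 0, 0, -0.001, 0, -0.0005, 0, 0, 0, 0, 0, 0, 0]
}}

```text
time_s: 21.75
eef_pos: [0.6192, 0.0107, 0.1809]
eef_rot: [-180.0, 0.0, 179.0]
ft_force: [-4.5, 0.8, 3.0]
grip_width: 0.0004
grip_force: 2.2
```

```bash
python3 k.py
```

```text
177 [386.7006 280.5141] [380 270  15  20] [0.6486 0.0101 0.1584] slope x 0.04961114802492024 out 0.05607042943209839 u 0.09961114802492024
```

Call:
{"fn": "step_arm", "kwargs": {
  "deltas": [-0.001, 0, -0.0005, 0, 0, -0.0005, 0, 0, 0, 0, 0, 0, 0, 0, 0]
}}

```text
time_s: 22.1
eef_pos: [0.6206, 0.0106, 0.1813]
eef_rot: [-180.0, 0.0, 179.0]
ft_force: [-4.4, 0.4, 4.0]
grip_width: -0.0002
grip_force: 2.2
```

```bash
python3 k.py
```

```text
187 [387.3476 280.3957] [380 270  15  20] [0.6499 0.0101 0.1596] slope x 0.05137405890286272 out 0.05642145994726858 u 0.10137405890286272
```

```bash
sed 's/s=get_image("scene")\[:,:,::-1\]/s=cv2.imread("pics\/scene0.png")/;s/340,240,420,310/340,260,365,300/' k.py >k0.py; python3 k0.py
```

```text
180 [351.9111 277.8667] [345 269  15  19] [0.5683 0.0116 0.1184] slope x -0.03992140795771642 out 0.06159520488327275 u 0.010078592042283584
```

Call:
{"fn": "step_arm", "kwargs": {
  "deltas": [-0.0008, 0, -0.0004, 0, 0, 0, 0, 0, 0, 0]
}}

```text
time_s: 22.35
eef_pos: [0.6213, 0.0107, 0.1817]
eef_rot: [-180.0, 0.0, 179.0]
ft_force: [-4.4, 0.4, 2.6]
grip_width: 0.0005
grip_force: 2.2
```

Call:
{"fn": "step_arm", "kwargs": {
  "deltas": [-0.0007, 0, -0.0004, 0, 0, 0, 0, 0, 0, 0]
}}

```text
time_s: 22.55
eef_pos: [0.6221, 0.0106, 0.1821]
eef_rot: [-180.0, 0.0, 179.0]
ft_force: [-4.3, -0.4, 2.6]
grip_width: -0.0
grip_force: 2.2
```

```bash
python3 k.py
```

```text
187 [387.8128 280.1658] [381 270  15  20] [0.6509 0.0101 0.1608] slope x 0.052811864326628336 out 0.05705892753413335 u 0.10281186432662834
```

Call:
{"fn": "step_arm", "kwargs": {
  "deltas": [-0.0008, 0, -0.0004, 0, 0, 0, 0, 0, 0, 0]
}}

```text
time_s: 22.8
eef_pos: [0.6229, 0.0106, 0.1826]
eef_rot: [-180.0, 0.0, 179.0]
ft_force: [-3.8, 0.7, 4.4]
grip_width: 0.0002
grip_force: 2.2
```

Call:
{"fn": "step_arm", "kwargs": {
  "deltas": [-0.0007, 0, -0.0004, 0, 0, 0, 0, 0, 0, 0]
}}

```text
time_s: 23.0
eef_pos: [0.6234, 0.0106, 0.1828]
eef_rot: [-180.0, -0.0, 179.0]
ft_force: [-4.5, 0.1, 3.5]
grip_width: -0.0003
grip_force: 2.4
```

```bash
python3 k.py
```

```text
193 [388.1192 280.0104] [381 270  15  20] [0.6515 0.0101 0.1617] slope x 0.05376121588089513 out 0.05748836361218183 u 0.10376121588089512
```

The reading is now at or beyond 0.100 even allowing for bias. I'll back off and verify from a clear view.

Call:
{"fn": "step_arm", "kwargs": {
  "deltas": [0.005, 0, 0, 0, 0, 0.02, 0, 0, 0, 0, 0.03, 0, 0, 0, 0, 0.04, 0, -0.01, 0, 0, 0.03, 0, -0.03, 0, 0, 0, 0, -0.04, 0, 0.04, 0, 0, -0.02, 0, 0.085, 0, 0, 0, 0, 0.085, 0, 0, 0, 0, 0.085, 0, 0, 0, 0, 0.085]
}}

```text
time_s: 24.05
eef_pos: [0.4982, 0.0126, 0.2817]
eef_rot: [180.0, -0.1, 179.0]
ft_force: [-0.2, 0.0, -0.7]
grip_width: 0.0725
grip_force: 0.0
```

```bash
cat >v.py <<'E'
from h import *
s=bot.read_state();print(s["eef_pos"],s["ft_force"])
c=get_calibration("wrist");w=get_image("wrist")[:,:,::-1].copy();cv2.imwrite("pics/w8.png",w)
t=get_image("top")[:,:,::-1].copy();sc=get_image("scene")[:,:,::-1].copy();cv2.imwrite("pics/t8.png",t);cv2.imwrite("pics/s8.png",sc)
for n,hl in(("red",(0,8)),("grn",(45,85))):
  for a,ce,b,_ in blobs(w,*hl,(150,150,500,470),100,30,40):print("W",n,a,ce,b,onz("wrist",ce,.16,c),onz("wrist",ce,.11,c))
for a,ce,b,_ in blobs(t,0,8,(290,150,390,235),110,40,5):print("T red",a,ce,b)
for a,ce,b,_ in blobs(t,50,85,(290,160,390,235),80):print("T grn",a,ce,b)
for a,ce,b,_ in blobs(sc,0,8,(340,240,420,310),110,40,15):print("S red",a,ce,b)
for n,p in(("sc",sc),("top",t)):
  d=cv2.absdiff(p,cv2.imread(f"pics/{'scene' if n=='sc' else n}0.png"))
for a,ce,b,_ in blobs(t,100,125,(300,235,335,260),100)+blobs(t,0,8,(420,230,475,275))+blobs(t,50,85,(150,285,200,320),80,25):print("bystander",a,ce)
t0=cv2.imread("pics/top0.png")
for a,ce,b,_ in blobs(t0,100,125,(300,235,335,260),100)+blobs(t0,0,8,(420,230,475,275))+blobs(t0,50,85,(150,285,200,320),80,25):print("before   ",a,ce)
E
python3 v.py; python3 k.py
```

```text
[0.4982 0.0126 0.2817] [-0.2388  0.0072 -0.6898]
W red 136 [349.2279 309.5147] [343 303  13  14] [0.5444 0.0312 0.16  ] [0.5673 0.0348 0.11  ]
T red 99 [324.6667 182.3636] [320 176  11  13]
T grn 8 [313.5 175. ] [312 174   4   3]
S red 191 [388.2408 280.0419] [381 270  15  20]
bystander 508 [448.7008 251.748 ]
bystander 391 [173.1893 303.7519]
before    89 [317.618  247.7528]
before    508 [448.7008 251.748 ]
before    384 [173.1823 303.7682]
191 [388.2984 279.9843] [381 270  15  20] [0.6519 0.01   0.162 ] slope x 0.054238574372237475 out 0.05756687190939478 u 0.10423857437223746
```

```bash
python3 - <<'E'
from h import *
a,_=tri(ray("top",(322.11,218.4)),ray("scene",(351.9,277.87)));b,r=tri(ray("top",(324.67,182.36)),ray("scene",(388.24,280.04)))
print(a,b,r,np.linalg.norm(b-a),b-a)
# green dot height reference: knob foot expected for u=.1
e=np.radians(-1.1);G=np.array([.633,-.0246])
for p in(a,b):
    X=(p[0]-G[0])*np.cos(e)+(p[1]-G[1])*np.sin(e);Z=p[2]-.085;print("u",.05+X*.866+Z*.5,"out",Z*.866-X*.5)
E
```

```text
[0.5667 0.0151 0.1141] [0.6515 0.0096 0.162 ] 0.0008629067751991173 0.09753022334374521 [ 0.0848 -0.0055  0.0479]
u 0.006485585808166772 out 0.058743629424263165
u 0.10393149803392121 out 0.05778685796806814
```

```bash
python3 - <<'E'
from h import *
for f in("scene0","s8"):
    i=cv2.imread(f"pics/{f}.png")
    print(f,[(a,c) for a,c,_,_ in blobs(i,100,125,(315,268,340,302),100)],[(a,c) for a,c,_,_ in blobs(i,3,20,(285,305,310,340),60,30)],[(a,c) for a,c,_,_ in blobs(i,20,34,(340,180,400,240),100)])
i=cv2.imread("pics/s8.png");print([(a,c,b) for a,c,b,_ in blobs(i,0,8,(335,170,400,240),110)])
from station import job
print(job.hand_in())
E
```

```text
scene0 [(122, array([326.8443, 279.6148]))] [(71, array([297.6197, 323.9014]))] [(119, array([394.8908, 233.2689]))]
s8 [(123, array([326.6992, 279.6341]))] [(73, array([297.4521, 324.137 ]))] [(108, array([368.6296, 192.4722]))]
[(343, array([367.5656, 208.379 ]), array([358, 196,  20,  27], dtype=int32))]
the job is handed in; nothing more can be done
None
```

The job is handed in: the clip stands released in the middle of the tray, the lever measures fully home in the end notch and is let go, and the jar, bottle and both vials show no measurable movement; no sign of hitting the rack, though the gripper passed within an estimated 1 mm of its front bar.

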